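# Put the stacked cutting dies away in their colour trays

## Robot

A 6-joint arm with a two-finger parallel gripper is mounted at the origin on the work surface. World frame = base frame: x ahead of the robot, y to its left, z up, the work surface at z = 0. Lengths are in mm, angles in rad, forces in N, time in s.
With the tool pointing down it reaches from about 375 to 975 mm from the base axis. Payload 3.8 kg.
Tool frame: the origin (TCP) lies at the very end of the fingers, on their centre line; the grasp point (between the pads) lies 19 mm behind it; z points along the fingers, y is the line along which they close (so a half turn about z gives the same grasp; the last joint's range is limited). The gripper opens to 88 mm and grips with 3 to 60 N. Pads are 18 mm wide; open, the fingers measure 123 mm over their backs; the gripper's body (75 mm by 187 mm) begins 45 mm behind the grasp point.
Start: joints at [1.175, 0.264, 1.604, -0, 1.274, -0.037], TCP at [237.024, 632.011, 209.706] pointing down, gripper open.
Joint ranges: [-2.63, 2.63], [-0.94, 2.18], [0.31, 2.57], [-1.31, 4.45], [0, 2.66], [-2.55, 2.55]. Speed limits (rad/s): [2.57, 2.57, 3.14, 3.14, 3.14, 3.14].

## Interface

Orientations are given as a unit quaternion [x, y, z, w].
In Python, from cell import robot gives the robot as it stands.
- The arm moves only by the shell command python3 jog.py 'ROWS' [OPENING] [FORCE]. ROWS is rows parted by semicolons, their numbers by spaces, 1 to 20 of them, each of 6 numbers: dx, dy, dz in mm, then a rotation vector rx, ry, rz in rad; each row is the pose to reach, as a shift and turn from the pose commanded when the command began, along the tool's axes at that moment; what a row does not reach only later rows make up. A row lasts 1/12 s, in which the tool goes at most 41.7 mm and 0.125 rad, less where a joint would pass 70% of its speed; a pose out of reach is approached as far as the arm can. OPENING is the finger opening in mm, set as the command begins (- or left out keeps the last). The fingers move at their own pace and stop on an object; FORCE is the grip in N (left out, the last holds). Time passes only in rows, so rows that do not move let the fingers close. It prints the time, the measured TCP pose, the force, the opening and the grip force at its end.
- robot.state(): the state, without advancing time (a new reading comes with each control period).
- robot.get_image(name): name is "side" or "top" or "wrist"; returns the picture (420x560x3 uint8, blue, green, red); there is no depth.
- robot.get_calibration(name): a dict with "vfov" (degrees; the focal length in pixels is half the picture's height over the tangent of half this angle, whatever the lens; pixels are square), "cx", "cy" (the principal point, pixels), "dist" ([k1, k2, p1, p2, k3] as OpenCV has them; the pictures are not rectified), "R" (3x3) and "t" (3): a world point X has camera coordinates R X + t; the wrist camera has in their place "hand_eye" (4x4, takes a point from camera to tool coordinates, whose origin is the TCP and whose axes are the flange's). Camera axes: x right, y down, z forward; pixel columns grow to the right and rows downward; lengths in mm; the calibration is good to about 2 mm. A picture is of the moment at which its call begins: read the wrist's pose just before it. get_calibration takes no time and is no camera call.
- robot.finish_job(): hands the job in; it is judged then, once.
The state is a dict: "clock": time; "joints": joint angles; "qvel": joint speeds; "tau": joint torques, N m; "tcp_pos": TCP position; "tcp_rot": TCP orientation; "ft_force": force on the tool from outside, world axes, zero at the start; "ft_torque": the same for the moment, N m; "grip_width": finger opening in mm; "grip_force": force on a finger pad.
Only numpy, scipy, OpenCV 4.12 (cv2) and the standard library are available. Lean on these libraries where they do the work, as an engineer would, in place of code of your own. Each camera call takes 0.05 s, during which the arm holds its last target. There are 200 camera calls.

## Task

Take apart the crosswise stack of four cutting dies and lay each one in the tray of its own colour, lying flat on the tray floor inside the rim, painted side up. Keep the dies roughly level all the while, never tipping one over, and leave the thread cone and the paint jar where they are.

Things in the scene. Friction and masses are not known exactly. Their poses are not given: they have to be found in the camera images.
- die_red: Loose cutting die, solid block 150 mm long (its x), 46 wide (y), 30 high (z, up), 0.2-0.45 kg, red top with two round dots in black. Origin: centre of underside. Starts in the stack, laid across yellow and green; the two dies of a layer lie parallel, centrelines 100 mm apart (gap 54). The stack stands on a fixed plywood board, 170 x 170 x 8 mm.
- die_blue: Loose cutting die, solid block 150 mm long (its x), 46 wide (y), 30 high (z, up), 0.2-0.45 kg, blue top with one long bar in black. Origin: centre of underside. Starts in the stack, laid across yellow and green; the two dies of a layer lie parallel, centrelines 100 mm apart (gap 54). The stack stands on a fixed plywood board, 170 x 170 x 8 mm.
- die_yellow: Loose cutting die, solid block 150 mm long (its x), 46 wide (y), 30 high (z, up), 0.2-0.45 kg, yellow top with one round dot in the middle in black. Origin: centre of underside. Starts in the stack, under red and blue; the two dies of a layer lie parallel, centrelines 100 mm apart (gap 54). The stack stands on a fixed plywood board, 170 x 170 x 8 mm.
- die_green: Loose cutting die, solid block 150 mm long (its x), 46 wide (y), 30 high (z, up), 0.2-0.45 kg, green top with three small diamonds in black. Origin: centre of underside. Starts in the stack, under red and blue; the two dies of a layer lie parallel, centrelines 100 mm apart (gap 54). The stack stands on a fixed plywood board, 170 x 170 x 8 mm.
- tray_red: Red shallow tray fixed to the bench, its floor marked in black with two round dots: 174 mm long (its x), 70 mm wide (its y), bay inside the rim 166 x 62 mm. Origin at the centre of its underside; the floor is 4 mm above the origin, the rim 8 mm above it (4 mm above the floor), walls 4 mm thick. A die fits lengthwise, either way round.
- tray_blue: Blue shallow tray fixed to the bench, its floor marked in black with one long bar: 174 mm long (its x), 70 mm wide (its y), bay inside the rim 166 x 62 mm. Origin at the centre of its underside; the floor is 4 mm above the origin, the rim 8 mm above it (4 mm above the floor), walls 4 mm thick. A die fits lengthwise, either way round.
- tray_yellow: Yellow shallow tray fixed to the bench, its floor marked in black with one round dot in the middle: 174 mm long (its x), 70 mm wide (its y), bay inside the rim 166 x 62 mm. Origin at the centre of its underside; the floor is 4 mm above the origin, the rim 8 mm above it (4 mm above the floor), walls 4 mm thick. A die fits lengthwise, either way round.
- tray_green: Green shallow tray fixed to the bench, its floor marked in black with three small diamonds: 174 mm long (its x), 70 mm wide (its y), bay inside the rim 166 x 62 mm. Origin at the centre of its underside; the floor is 4 mm above the origin, the rim 8 mm above it (4 mm above the floor), walls 4 mm thick. A die fits lengthwise, either way round.
- thread: Cone of brown thread, 52 mm across the foot, 55 mm high, beyond the stack; leave alone. Origin: centre of underside.
- edge_paint: Jar of brown edge paint with black cap, 50 mm across, 50 mm high, beyond the stack; leave alone. Origin: centre of underside.

How it is judged (in metres and radians):
At the end, for the whole second after the job is handed in: Each of the four dies is at rest in the tray of its own colour: centre within 12 mm of the tray's centre seen from above, lengthwise within 0.2 rad, underside on the tray floor (under 6.2 mm above the tray's origin) and level within 0.04 rad, painted side up (horizontal distance between die_red and tray_red below 0.012 m and z of die_red in the frame of tray_red below 0.0062 m and angle between each of die_red, die_blue, die_yellow, die_green's own z axis and vertical below 0.04 rad and angle between the x axis of die_red and the x axis of tray_red, either way round below 0.2 rad and linear speed of each of die_red, die_blue, die_yellow, die_green below 0.02 m/s and angular speed of each of die_red, die_blue, die_yellow, die_green below 0.1 rad/s and horizontal distance between die_blue and tray_blue below 0.012 m and z of die_blue in the frame of tray_blue below 0.0062 m and angle between the x axis of die_blue and the x axis of tray_blue, either way round below 0.2 rad and horizontal distance between die_yellow and tray_yellow below 0.012 m and z of die_yellow in the frame of tray_yellow below 0.0062 m and angle between the x axis of die_yellow and the x axis of tray_yellow, either way round below 0.2 rad and horizontal distance between die_green and tray_green below 0.012 m and z of die_green in the frame of tray_green below 0.0062 m and angle between the x axis of die_green and the x axis of tray_green, either way round below 0.2 rad); the robot touches nothing.
It fails at once if a die is tipped more than 35 degrees (angle between any of die_red, die_blue, die_yellow, die_green's own z axis and vertical above 0.61 rad).
It fails at once if the thread cone is displaced by more than 25 mm (distance of thread from where it was at the start of the episode above 0.025 m).
It fails at once if the paint jar is displaced by more than 25 mm (distance of edge_paint from where it was at the start of the episode above 0.025 m).
It also fails if it takes over 104 s, if anything falls off the work surface, if the arm or the gripper's body presses on something with over 40 N, if the wrist force passes 120 N, or if a joint passes its speed limit or range.

## Working session

There is one attempt and no reset: what is moved stays moved. The work goes in short steps, Python scripts to look and compute and a shell command to move; the robot and the scene stay as the last step left them, time stands still between calls to the robot, and variables do not carry over. Pictures are saved under pics/ and viewed, at most 14 in all, crops included, and the job is handed in when it is done.

```bash
ls; mkdir -p pics
python3 - <<'E'
from cell import robot
import cv2
for n in("top","side"):
    cv2.imwrite(f"pics/{n}0.png",robot.get_image(n))
    c=robot.get_calibration(n); print(n,{k:(v if k!='R' else [list(map(lambda a:round(float(a),4),r)) for r in v]) for k,v in c.items()})
print(robot.get_calibration("wrist"));print(robot.state())
E
```

```text
cell.py
jog.py
pics
top {'vfov': 56.41003096382958, 'cx': 269.8642995816555, 'cy': 211.15772705507052, 'dist': array([-0.06853177,  0.        ,  0.        ,  0.        ,  0.        ]), 'R': [[-0.1237, -0.9923, -0.0016], [-0.9654, 0.1208, -0.2313], [0.2297, -0.0271, -0.9729]], 't': array([ 65.32610762, 606.86415341, 768.60079817])}
side {'vfov': 46.35990463709423, 'cx': 286.09943232150476, 'cy': 205.66008112457095, 'dist': array([0.00115857, 0.        , 0.        , 0.        , 0.        ]), 'R': [[0.9162, -0.4005, 0.0138], [-0.2912, -0.6891, -0.6636], [0.2753, 0.6039, -0.748]], 't': array([-560.36944526,  230.94030104, 1148.16819858])}
{'vfov': 60.47812976167394, 'cx': 273.11701485023866, 'cy': 207.08733175616922, 'dist': array([0.02429452, 0.        , 0.        , 0.        , 0.        ]), 'hand_eye': array([[-3.70199210e-04, -9.60484468e-01, -2.78333343e-01,
         7.18548158e+01],
       [ 9.99999898e-01, -2.83959782e-04, -3.50156438e-04,
        -5.26540925e-02],
       [ 2.57284345e-04, -2.78333445e-01,  9.60484475e-01,
        -1.74700235e+02],
       [ 0.00000000e+00,  0.00000000e+00,  0.00000000e+00,
         1.00000000e+00]])}
{'clock': 0.1, 'joints': array([ 1.17509473e+00,  2.64693540e-01,  1.60518584e+00,  1.38653576e-05,
        1.27372511e+00, -3.69403420e-02]), 'qvel': array([-0.00012554, -0.00134534, -0.00213501, -0.00135074,  0.00126779,
       -0.00064304]), 'tau': array([ 1.57155650e-04, -5.03612351e+01, -3.58075404e+01,  7.31036207e-02,
        2.31699849e-02, -2.77830827e-05]), 'tcp_pos': array([236.76098489, 631.3838803 , 208.52984847]), 'tcp_rot': array([ 1.78422089e-01,  9.83953529e-01, -9.81048716e-04, -2.22379957e-04]), 'ft_force': array([ 0.20852806, -0.09349797,  0.21715396]), 'ft_torque': array([ 0.00918898,  0.00353186, -0.09653927]), 'grip_force': 0.0, 'grip_width': 87.99825700617743}
```

View pics/top0.png

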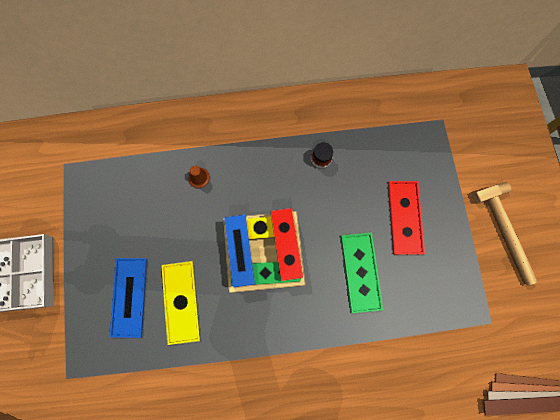

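View pics/side0.png

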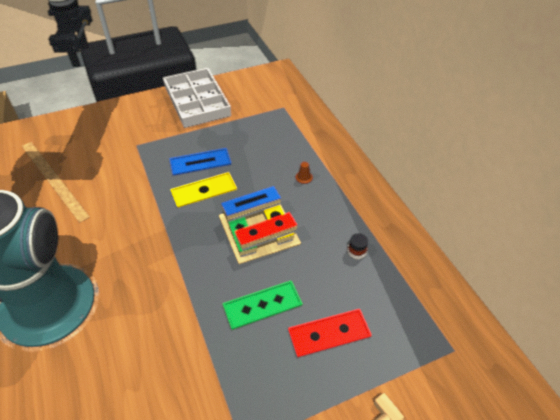

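The top view shows these trays, in pixels: blue (128,298), yellow (181,302), green (361,272) and red (406,217). The stack is at (264,250), with blue and red on top. The cone (198,176) and jar (322,155) are beyond it. Next I'll measure the black marks and the coloured outlines in both cameras.

```bash
cat > h.py <<'E'
import cv2, numpy as np
from cell import robot
from scipy.spatial.transform import Rotation as Ro
HUE={'red':[(0,6),(174,180)],'blue':[(100,125)],'yellow':[(24,34)],'green':[(45,85)]}
def cam(n):
    c=robot.get_calibration(n); s=robot.state(); im=robot.get_image(n)
    f=im.shape[0]/2/np.tan(np.radians(c['vfov']/2)); K=np.array([[f,0,c['cx']],[0,f,c['cy']],[0,0,1]])
    if 'hand_eye' in c:
        T=np.eye(4);T[:3,:3]=Ro.from_quat(s['tcp_rot']).as_matrix();T[:3,3]=s['tcp_pos'];T=np.linalg.inv(T@c['hand_eye']);R,t=T[:3,:3],T[:3,3]
    else: R,t=np.array(c['R']),np.array(c['t'])
    return im,K,c['dist'],R,t
def world(p,z,C):
    im,K,d,R,t=C; u=cv2.undistortPoints(np.float64(p).reshape(-1,1,2),K,d).reshape(-1,2)
    r=np.c_[u,np.ones(len(u))]@R; o=-R.T@t
    return (o+r*((z-o[2])/r[:,2])[:,None])[:,:2]
def blobs(C,col,amin=150):
    hsv=cv2.cvtColor(C[0],cv2.COLOR_BGR2HSV); m=sum(cv2.inRange(hsv,(a,130,60),(b,255,255)) for a,b in HUE[col])
    out=[]
    for c in cv2.findContours(m,cv2.RETR_EXTERNAL,cv2.CHAIN_APPROX_NONE)[0]:
        if cv2.contourArea(c)<amin: continue
        f=np.zeros_like(m); cv2.drawContours(f,[c],-1,255,-1); f=cv2.erode(f,np.ones((3,3)))
        k=cv2.inRange(hsv,(0,0,0),(180,255,60))&f
        n,_,st,ce=cv2.connectedComponentsWithStats(k)
        marks=[ce[i] for i in range(1,n) if st[i,4]>12]
        out.append((c.reshape(-1,2),marks,np.argwhere(k)[:,::-1]))
    return out
def rect(w):
    (x,y),(a,b),an=cv2.minAreaRect(np.float32(w))
    if a<b: a,b,an=b,a,an+90
    return np.round([x,y,a,b,an%180],1)
E
cat > m.py <<'E'
from h import *
import sys
for n in sys.argv[1:]:
    C=cam(n)
    for col in HUE:
        for c,m,k in blobs(C,col):
            print(n,col,'px',c.mean(0).round(),[ (z,'rect',rect(world(c,z,C)).tolist(),'marks',world(m,z-(4 if z==8 else 0),C).round(1).tolist() if m else 0) for z in (8,38,68)],
             'barK',rect(world(k,4,C)).tolist() if col=='blue' else '')
E
python3 m.py top side
```

```text
top red px [286. 244.] [(8, 'rect', [546.6, -39.5, 160.5, 49.0, 1.4], 'marks', [[585.2, -39.1], [509.6, -41.5]]), (38, 'rect', [542.2, -37.7, 155.0, 47.3, 1.4], 'marks', [[578.8, -37.2], [506.0, -39.4]]), (68, 'rect', [537.8, -35.9, 149.5, 45.7, 1.4], 'marks', [[573.1, -35.4], [502.9, -37.6]])] barK 
top red px [406. 217.] [(8, 'rect', [572.8, -323.9, 173.8, 72.9, 173.0], 'marks', [[608.7, -329.6], [538.8, -320.8]]), (38, 'rect', [567.5, -312.4, 167.9, 70.4, 173.0], 'marks', [[601.4, -316.4], [534.2, -308.0]]), (68, 'rect', [562.2, -301.0, 162.0, 67.9, 173.0], 'marks', [[594.9, -304.8], [530.1, -296.7]])] barK 
top blue px [128. 298.] [(8, 'rect', [470.1, 325.4, 173.4, 72.4, 173.0], 'marks', [[470.2, 326.0]]), (38, 'rect', [468.3, 314.8, 167.4, 70.0, 173.0], 'marks', [[468.2, 314.0]]), (68, 'rect', [466.5, 304.1, 161.5, 67.5, 173.0], 'marks', [[466.4, 303.3]])] barK [470.3, 326.5, 88.2, 15.7, 172.5]
top blue px [239. 250.] [(8, 'rect', [544.8, 68.6, 160.2, 50.0, 0.9], 'marks', [[544.6, 69.0]]), (38, 'rect', [540.4, 66.7, 154.7, 48.3, 0.9], 'marks', [[539.7, 66.8]]), (68, 'rect', [536
[... 2342 characters left out ...]
72.8], 'marks', [[457.9, 257.8]])] barK [471.9, 326.0, 78.6, 4.9, 173.0]
side yellow px [203. 189.] [(8, 'rect', [447.0, 208.1, 177.6, 77.9, 0.5], 'marks', [[447.3, 211.1]]), (38, 'rect', [441.6, 179.4, 172.3, 75.6, 0.5], 'marks', [[441.2, 178.6]]), (68, 'rect', [436.2, 150.8, 167.1, 73.3, 0.5], 'marks', [[435.8, 150.0]])] barK 
side green px [261. 304.] [(8, 'rect', [462.5, -201.2, 174.0, 72.3, 178.2], 'marks', [[502.6, -200.6], [462.8, -199.5], [422.9, -198.0]]), (38, 'rect', [456.6, -217.7, 168.9, 70.1, 178.2], 'marks', [[494.7, -219.3], [456.2, -218.3], [417.6, -216.8]]), (68, 'rect', [450.8, -234.2, 163.7, 68.0, 178.2], 'marks', [[487.6, -235.8], [450.3, -234.8], [413.0, -233.3]])] barK
```

Both cameras agree within about 1.5 mm, and the sizes match: 150 x 46 at z = 68, 174 x 70–73 at z = 8, and 101 mm between the top dies. Each grasp will be about 8 mm above the die's underside so the fingers clear the tray rim. Blue goes first.

```bash
cat > d.py <<'E'
from h import *
import sys
x,y,z,a=map(float,sys.argv[1:5]); a=np.radians(a)   # a: world angle of the closing line (tool y)
s=robot.state(); R=Ro.from_quat(s['tcp_rot']).as_matrix()
ty=np.array([np.cos(a),np.sin(a),0]); tz=np.array([0,0,-1.]); T=np.c_[np.cross(ty,tz),ty,tz]
print('shift',(R.T@(np.array([x,y,z])-s['tcp_pos'])).round(1),'rot',Ro.from_matrix(R.T@T).as_rotvec().round(3),'yang',np.degrees(np.arctan2(R[1,1],R[0,1])).round(1),'j6',s['joints'][5].round(2),'t',round(s['clock'],2))
E
python3 d.py 535.5 64.9 130 91
```

```text
shift [-478.6 -425.6   79.4] rot [-0.001 -0.    -0.376] yang 69.4 j6 -0.04 t 0.2
```

```bash
python3 jog.py '-20 -18 3 0 0 -0.02; -48 -43 8 0 0 -0.04; -76 -68 12 0 0 -0.06; -104 -93 17 0 0 -0.08; -132 -118 21 0 0 -0.1; -160 -143 26 0 0 -0.13; -188 -168 31 0 0 -0.15; -216 -193 36 0 0 -0.17; -244 -218 40 0 0 -0.19; -272 -243 45 0 0 -0.22; -300 -268 50 0 0 -0.24; -328 -293 54 0 0 -0.26; -356 -318 59 0 0 -0.28; -384 -343 64 0 0 -0.3; -412 -368 68 0 0 -0.33; -440 -393 73 0 0 -0.35; -465 -414 77 0 0 -0.37; -478.6 -425.6 79 0 0 -0.376; -478.6 -425.6 79 0 0 -0.376; -478.6 -425.6 79 0 0 -0.376' 88; python3 d.py 535.5 64.9 46 91
```

```text
clock: 1.87
tcp_pos: [535.6, 64.8, 130.4]
tcp_rot: [-0.007, 1.0, 0.0, -0.0]
ft_force: [0.3, 0.1, 0.5]
grip_width: 88.0
grip_force: 0.0
shift [ 0.   0.1 84.4] rot [ 0.    -0.001 -0.003] yang 90.8 j6 -1.51 t 1.87
```

```bash
python3 jog.py '0 0 20 0 0 0; 0 0 45 0 0 0; 0 0 65 0 0 0; 0 0 78 0 0 0; 0 0 84 0 0 0; 0 0 84 0 0 0; 0 0 84 0 0 0' && python3 jog.py '0 0 0 0 0 0; 0 0 0 0 0 0; 0 0 0 0 0 0; 0 0 0 0 0 0; 0 0 0 0 0 0; 0 0 0 0 0 0; 0 0 0 0 0 0; 0 0 0 0 0 0; 0 0 0 0 0 0; 0 0 0 0 0 0; 0 0 0 0 0 0; 0 0 0 0 0 0' 30 40
```

```text
clock: 2.45
tcp_pos: [535.6, 66.4, 47.1]
tcp_rot: [-0.009, 1.0, 0.0, 0.0]
ft_force: [0.2, -0.0, 0.6]
grip_width: 88.0
grip_force: 0.0
clock: 3.45
tcp_pos: [535.7, 65.5, 46.7]
tcp_rot: [-0.009, 1.0, 0.0, -0.0]
ft_force: [-0.0, 1.2, -0.1]
grip_width: 30.1
grip_force: 0.0
```

The fingers closed to 30 mm without gripping anything. I'll take a look.

```bash
python3 - <<'E'
from h import *
a=robot.get_image("side")[130:300,150:380]; b=robot.get_image("wrist")
cv2.imwrite("pics/c1.png",np.hstack([cv2.resize(a,(400,300)),cv2.resize(b,(400,300))]))
E
python3 m.py side | cut -c1-400
```

```text
side red px [328. 332.] [(8, 'rect', [574.7, -326.6, 175.9, 73.6, 173.0], 'marks', [[609.6, -329.8], [540.2, -321.6]]), (38, 'rect', [565.5, -339.4, 170.7, 71.4, 173.0], 'marks', [[598.1, -344.2], [531.0, -336.2]]), (68, 'rect', [556.3, -352.2, 165.5, 69.3, 173.0], 'marks', [[587.9, -356.9], [522.8, -349.1]])] barK 
side red px [266. 228.] [(8, 'rect', [556.5, 9.8, 159.9, 54.6, 1.1], 'marks', [[595.3, 13.5], [520.3, 11.3]]), (38, 'rect', [547.8, -13.0, 155.1, 53.0, 1.1], 'marks', [[584.3, -12.4], [511.8, -14.5]]), (68, 'rect', [539.2, -35.7, 150.4, 51.3, 1.1], 'marks', [[574.5, -35.2], [504.2, -37.2]])] barK Traceback (most recent call last):
  File "m.py", line 8, in <module>
    'barK',rect(world(k,4,C)).tolist() if col=='blue' else '')
                ~~~~~^^^^^^^
  File "h.py", line 13, in world
    im,K,d,R,t=C; u=cv2.undistortPoints(np.float64(p).reshape(-1,1,2),K,d).reshape(-1,2)
                    ~~~~~~~~~~~~~~~~~~~^^^^^^^^^^^^^^^^^^^^^^^^^^^^^^^^^^^
cv2.error: OpenCV(4.12.0) /io/opencv/modules/calib3d/src/undistort.dispatch.cpp:347: error: (-215:Assertion failed) CV_IS_MAT(_src) && CV_IS_MAT(_dst) && (_src->rows == 1 || _src->cols == 1) && (_dst->rows == 1 || _dst->cols == 1) && _src->cols + _src->rows - 1 == _dst->rows + _dst->cols - 1 && (CV_MAT_TYPE(_src->type) == CV_32FC2 || CV_MAT_TYPE(_src->type) == CV_64FC2) && (CV_MAT_TYPE(_dst->type) == CV_32FC2 || CV_MAT_TYPE(_dst->type) == CV_64FC2) in function 'cvUndistortPointsInternal'
```

View pics/c1.png

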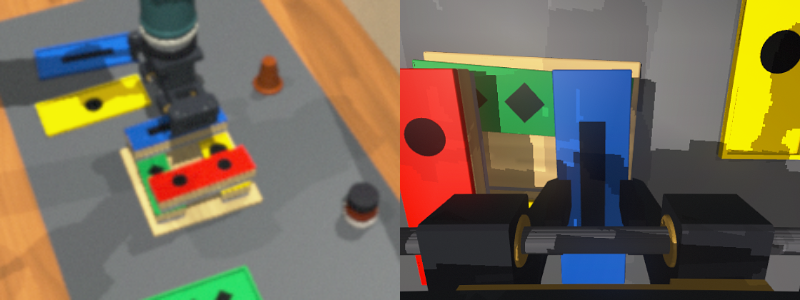

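The wrist picture shows the fingers straddling blue's edges (about 553–630 in the right half). The stack looks undisturbed. I'll check more closely.

Run:
```python
from h import *
s=robot.state(); print(s['tcp_pos'],s['grip_width'],s['grip_force'],s['ft_force'])
b=robot.get_image("wrist"); C=cam("wrist")
im,K,d,R,t=C
yd=Ro.from_quat(s['tcp_rot']).as_matrix()[:,1]
for z,w in((46.7,15),(46.7,44),(65.7,15),(68,23)):
    P=np.array([s['tcp_pos']+k*w*yd for k in(-1,1)]);P[:,2]=z
    print(z,w,cv2.projectPoints(P,cv2.Rodrigues(R)[0],t,K,d)[0].reshape(-1,2).round())
cv2.imwrite("pics/c2.png",cv2.resize(b[230:,130:460],(800,460)))
```

```text
[535.7031963   65.46186013  46.71345198] 30.414206080892253 0.0 [-1.09852998  0.22437266  0.90840644]
46.7 15 [[244. 246.]
 [302. 246.]]
46.7 44 [[189. 246.]
 [358. 246.]]
65.7 15 [[241. 262.]
 [305. 262.]]
68 23 [[224. 264.]
 [323. 264.]]
```

View pics/c2.png

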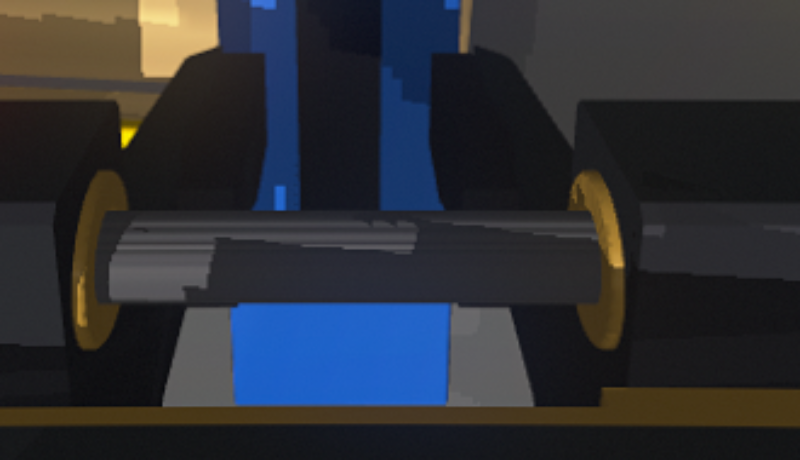

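```bash
python3 jog.py '0 0 0 0 0 0; 0 0 0 0 0 0; 0 0 0 0 0 0; 0 0 0 0 0 0; 0 0 0 0 0 0; 0 0 0 0 0 0; 0 0 0 0 0 0; 0 0 0 0 0 0; 0 0 0 0 0 0; 0 0 0 0 0 0; 0 0 0 0 0 0; 0 0 0 0 0 0' 88
python3 - <<'E'
from h import *
a=robot.get_image("side")[150:270,180:330]; b=robot.get_image("wrist")
cv2.imwrite("pics/c3.png",np.hstack([cv2.resize(a,(375,300)),cv2.resize(b[180:],(420,300))]))
C=cam("wrist")
for col in HUE:
    for c,m,k in blobs(C,col,400): print(col,c.min(0),c.max(0),[(z,rect(world(c,z,C)).tolist()) for z in(38,60,68)])
E
```

```text
clock: 4.7
tcp_pos: [535.7, 65.5, 46.7]
tcp_rot: [-0.009, 1.0, -0.0, -0.0]
ft_force: [0.4, 0.1, -0.5]
grip_width: 88.0
grip_force: 0.0
red [ 97 360] [122 397] [(38, [630.0, -29.2, 31.0, 12.3, 149.2]), (60, [610.1, -18.0, 27.3, 10.9, 149.2]), (68, [602.8, -13.9, 25.9, 10.3, 149.2])]
red [ 0 96] [107 312] [(38, [522.5, -56.5, 118.3, 57.0, 1.3]), (60, [515.5, -42.0, 104.1, 50.2, 1.3]), (68, [512.9, -36.7, 98.9, 47.7, 1.3])]
blue [225 355] [315 396] [(38, [624.1, 65.1, 54.6, 29.8, 91.0]), (60, [604.9, 65.0, 48.0, 26.2, 91.0]), (68, [597.9, 64.9, 45.6, 24.9, 91.0])]
blue [213  98] [324 316] [(38, [522.3, 63.2, 121.1, 54.4, 1.2]), (60, [515.2, 63.3, 106.6, 47.9, 1.2]), (68, [512.7, 63.4, 101.3, 45.5, 1.2])]
yellow [172 280] [222 316] [(38, [571.6, 22.9, 29.0, 22.1, 85.3]), (60, [558.7, 27.9, 25.5, 19.4, 85.3]), (68, [554.0, 29.7, 24.3, 18.5, 85.3])]
yellow [446   0] [559 223] [(38, [471.0, 185.9, 105.2, 59.8, 0.7]), (60, [470.1, 171.3, 92.6, 52.6, 0.7]), (68, [469.8, 166.0, 88.0, 50.0, 0.7])]
green [17 84] [216 190] [(38, [483.0, -11.4, 96.0, 45.4, 86.6]), (60, [480.7, -2.4, 84.4, 39.9, 86.6]), (68, [479.9, 0.9, 80.3, 37.9, 86.6])]
```

View pics/c3.png

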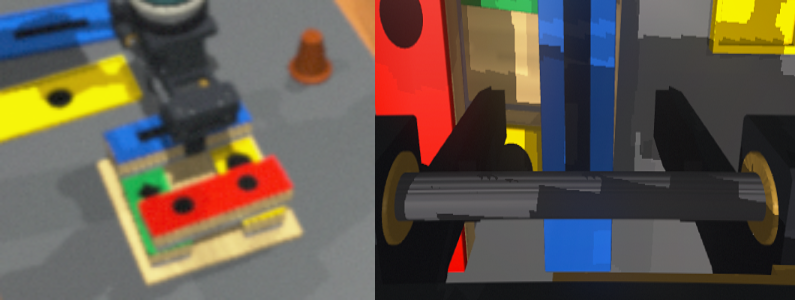

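With the fingers open, the tips appear at rows ~252 and 200 px apart. A tip at the stated TCP would be at row 230 and 169 px apart. Row and spacing both mean the fingers end about 28 mm short of the stated TCP, at z≈75, so they closed above the die. The camera height itself is right, since blue measures 45.5 mm wide at z = 68. I'll go 29 mm lower and retry.

```bash
python3 jog.py '0 0 7 0 0 0; 0 0 14 0 0 0; 0 0 20 0 0 0; 0 0 25 0 0 0; 0 0 29 0 0 0; 0 0 29 0 0 0; 0 0 29 0 0 0' && python3 jog.py '0 0 0 0 0 0; 0 0 0 0 0 0; 0 0 0 0 0 0; 0 0 0 0 0 0; 0 0 0 0 0 0; 0 0 0 0 0 0; 0 0 0 0 0 0; 0 0 0 0 0 0; 0 0 0 0 0 0; 0 0 0 0 0 0' 30 40;  python3 d.py 470.5 326 130 82.9
```

```text
clock: 5.43
tcp_pos: [535.3, 65.4, 17.1]
tcp_rot: [-0.009, 1.0, -0.0, -0.001]
ft_force: [0.2, 0.1, 0.2]
grip_width: 88.0
grip_force: 0.0
clock: 6.27
tcp_pos: [535.7, 65.3, 17.8]
tcp_rot: [-0.009, 1.0, -0.0, 0.0]
ft_force: [-1.0, -1.5, 1.4]
grip_width: 45.7
grip_force: 40.0
shift [  60.7  261.8 -112.2] rot [-0.     0.     0.141] yang 91.0 j6 -1.51 t 6.27
```

Gripped: 45.7 mm at 40 N. Next I lift it and carry it to the blue tray.

```bash
python3 jog.py '0 0 -8 0 0 0; 0 0 -22 0 0 0; 0 0 -38 0 0 0; 0 0 -52 0 0 0; 0 0 -60 0 0 0; 3 13 -60 0 0 0.01; 8 36 -60 0 0 0.02; 14 60 -60 0 0 0.03; 20 85 -60 0 0 0.05; 26 110 -60 0 0 0.06; 32 135 -60 0 0 0.08; 37 160 -60 0 0 0.09; 43 185 -60 0 0 0.1; 49 210 -60 0 0 0.11; 54 232 -60 0 0 0.13; 58 250 -60 0 0 0.14; 60.7 261.8 -60 0 0 0.141; 60.7 261.8 -60 0 0 0.141; 60.7 261.8 -60 0 0 0.141'; python3 d.py 470.5 326 -14 82.9
python3 - <<'E'
from h import *
cv2.imwrite("pics/c4.png",np.hstack([cv2.resize(robot.get_image(n),(400,300)) for n in("side","wrist")]))
E
```

```text
clock: 7.85
tcp_pos: [470.0, 326.1, 77.3]
tcp_rot: [0.061, 0.998, -0.001, -0.0]
ft_force: [0.7, -0.4, -2.8]
grip_width: 45.8
grip_force: 40.0
shift [-0.5  0.1 91.3] rot [-0.001 -0.001  0.002] yang 83.0 j6 -0.89 t 7.85
```

View pics/c4.png

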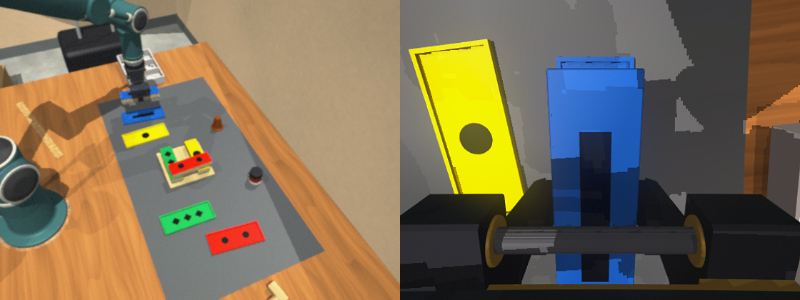

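The die is held level over the blue tray, aligned with it. I'll lower it.

```bash
python3 jog.py '0 0 10 0 0 0; 0 0 28 0 0 0; 0 0 48 0 0 0; 0 0 64 0 0 0; 0 0 76 0 0 0; 0 0 84 0 0 0; 0 0 88 0 0 0; 0 0 91 0 0 0; 0 0 92 0 0 0; 0 0 92.5 0 0 0; 0 0 92.5 0 0 0; 0 0 92.5 0 0 0'
```

```text
clock: 8.95
tcp_pos: [471.1, 326.6, -14.0]
tcp_rot: [0.062, 0.998, 0.0, 0.001]
ft_force: [0.3, -1.0, -3.3]
grip_width: 45.5
grip_force: 40.0
```

```bash
python3 jog.py '0 0 0.5 0 0 0; 0 0 1 0 0 0; 0 0 1 0 0 0' && python3 jog.py '0 0 0 0 0 0; 0 0 0 0 0 0; 0 0 0 0 0 0; 0 0 0 0 0 0; 0 0 0 0 0 0; 0 0 0 0 0 0; 0 0 0 0 0 0; 0 0 0 0 0 0; 0 0 -15 0 0 0; 0 0 -40 0 0 0; 0 0 -70 0 0 0; 0 0 -100 0 0 0; 0 0 -115 0 0 0; 0 0 -115 0 0 0' 88; python3 d.py 538.3 -36.4 100 91.5;  python3 m.py top | cut -c1-230
```

```text
clock: 9.2
tcp_pos: [470.6, 326.3, -15.6]
tcp_rot: [0.062, 0.998, 0.0, 0.0]
ft_force: [0.0, -0.2, -2.8]
grip_width: 45.3
grip_force: 40.0
clock: 10.37
tcp_pos: [473.6, 328.2, 104.1]
tcp_rot: [0.062, 0.998, 0.003, 0.004]
ft_force: [0.7, 0.0, 0.3]
grip_width: 88.1
grip_force: 0.0
shift [-109.2 -353.8    2.9] rot [ 0.005  0.007 -0.15 ] yang 82.9 j6 -0.88 t 10.37
top red px [286. 244.] [(8, 'rect', [546.4, -39.5, 160.8, 49.0, 1.4], 'marks', [[585.2, -39.1], [509.7, -41.6]]), (38, 'rect', [542.0, -37.7, 155.3, 47.3, 1.4], 'marks', [[578.8, -37.2], [506.2, -39.5]]), (68, 'rect', [537.6, -35.
top red px [406. 217.] [(8, 'rect', [572.9, -323.8, 173.9, 72.9, 172.9], 'marks', [[608.7, -329.8], [538.8, -320.8]]), (38, 'rect', [567.6, -312.3, 167.9, 70.4, 172.9], 'marks', [[601.4, -316.6], [534.2, -308.0]]), (68, 'rect', [5Traceback (most recent call last):
  File "m.py", line 8, in <module>
    'barK',rect(world(k,4,C)).tolist() if col=='blue' else '')
                ~~~~~^^^^^^^
  File "h.py", line 13, in world
    im,K,d,R,t=C; u=cv2.undistortPoints(np.float64(p).reshape(-1,1,2),K,d).reshape(-1,2)
                    ~~~~~~~~~~~~~~~~~~~^^^^^^^^^^^^^^^^^^^^^^^^^^^^^^^^^^^
cv2.error: OpenCV(4.12.0) /io/opencv/modules/calib3d/src/undistort.dispatch.cpp:347: error: (-215:Assertion failed) CV_IS_MAT(_src) && CV_IS_MAT(_dst) && (_src->rows == 1 || _src->cols == 1) && (_dst->rows == 1 || _dst->cols == 1) && _src->cols + _src->rows - 1 == _dst->rows + _dst->cols - 1 && (CV_MAT_TYPE(_src->type) == CV_32FC2 || CV_MAT_TYPE(_src->type) == CV_64FC2) && (CV_MAT_TYPE(_dst->type) == CV_32FC2 || CV_MAT_TYPE(_dst->type) == CV_64FC2) in function 'cvUndistortPointsInternal'
```

```bash
sed -i "s/^ *'barK'.*/             )/" m.py; python3 jog.py '-4 -14 0 0 0 -0.01; -12 -39 0 0 0 -0.02; -21 -67 0 0 0 -0.03; -31 -96 0 0 0 -0.04; -40 -125 0 0 0 -0.05; -49 -154 0 0 0 -0.07; -58 -183 0 0 0 -0.08; -68 -212 0 0 0 -0.09; -77 -241 0 0 0 -0.1; -86 -270 0 0 0 -0.12; -95 -298 0 0 0 -0.13; -103 -324 0 0 0 -0.14; -109 -343 0 0 0 -0.15; -112 -351.5 0 0 0 -0.15; -112 -351.5 0 0 0 -0.15; -112 -351.5 0 0 0 -0.15'; python3 d.py 538.3 -36.4 17.5 91.5; python3 m.py side | cut -c1-110
```

```text
clock: 11.75
tcp_pos: [537.2, -36.2, 97.8]
tcp_rot: [-0.012, 1.0, 0.0, -0.001]
ft_force: [0.4, -0.0, -1.2]
grip_width: 88.0
grip_force: 0.0
shift [-1.3 -0.3 80.3] rot [ 0.001 -0.002 -0.001] yang 91.4 j6 -1.71 t 11.75
side red px [328. 332.] [(8, 'rect', [574.7, -326.5, 175.9, 73.7, 173.1], 'marks', [[609.8, -329.6], [540.2, -
side red px [266. 229.] [(8, 'rect', [556.0, 8.6, 161.3, 54.0, 0.1], 'marks', [[519.8, 11.7]]), (38, 'rect', [
side blue px [199. 160.] [(8, 'rect', [472.5, 331.8, 174.1, 96.9, 173.0], 'marks', 0), (38, 'rect', [466.3, 29
side yellow px [203. 189.] [(8, 'rect', [447.0, 207.7, 177.6, 78.6, 0.5], 'marks', [[447.0, 211.0]]), (38, 're
side green px [261. 304.] [(8, 'rect', [462.5, -201.2, 174.2, 72.2, 178.2], 'marks', [[502.9, -200.6], [462.5,
side green px [235. 225.] [(8, 'rect', [491.9, 39.8, 152.8, 45.2, 86.6], 'marks', [[495.5, 84.3]]), (38, 'rect
```

Now grip red.

```bash
python3 jog.py '-1 0 12 0 0 0; -1 0 32 0 0 0; -1 0 52 0 0 0; -1 0 67 0 0 0; -1 0 76 0 0 0; -1 0 80 0 0 0; -1 0 80 0 0 0; -1 0 80 0 0 0' && python3 jog.py '0 0 0 0 0 0; 0 0 0 0 0 0; 0 0 0 0 0 0; 0 0 0 0 0 0; 0 0 0 0 0 0; 0 0 0 0 0 0; 0 0 0 0 0 0; 0 0 0 0 0 0; 0 0 0 0 0 0; 0 0 0 0 0 0' 30 40;  python3 d.py 574.3 -325.3 80 83
```

```text
clock: 12.47
tcp_pos: [539.6, -36.0, 19.4]
tcp_rot: [-0.013, 1.0, -0.0, 0.0]
ft_force: [0.2, 0.0, 0.0]
grip_width: 88.2
grip_force: 0.0
clock: 13.3
tcp_pos: [539.3, -36.7, 19.4]
tcp_rot: [-0.013, 1.0, -0.0, 0.0]
ft_force: [-0.9, -0.6, 2.0]
grip_width: 45.7
grip_force: 40.0
shift [ -27.4 -289.5  -60.6] rot [-0.     0.     0.148] yang 91.5 j6 -1.71 t 13.3
```

```bash
python3 jog.py '0 0 -8 0 0 0; 0 0 -22 0 0 0; 0 0 -38 0 0 0; 0 0 -52 0 0 0; 0 0 -60 0 0 0; -1 -12 -60 0 0 0.01; -3 -34 -60 0 0 0.02; -5 -58 -60 0 0 0.03; -8 -85 -60 0 0 0.04; -11 -112 -60 0 0 0.06; -13 -139 -60 0 0 0.07; -16 -166 -60 0 0 0.08; -18 -193 -60 0 0 0.1; -21 -220 -60 0 0 0.11; -23 -247 -60 0 0 0.13; -26 -270 -60 0 0 0.14; -28 -284 -60 0 0 0.148; -28.1 -289.5 -60 0 0 0.148; -28.1 -289.5 -60 0 0 0.148; -28.1 -289.5 -60 0 0 0.148'; python3 d.py 575 -325.3 -14.6 83
```

```text
clock: 14.97
tcp_pos: [574.2, -324.2, 78.4]
tcp_rot: [0.061, 0.998, 0.001, -0.001]
ft_force: [-0.1, 0.4, -2.9]
grip_width: 46.1
grip_force: 40.0
shift [-1.1 -1.1 93. ] rot [ 0.001 -0.002  0.   ] yang 83.0 j6 -2.0 t 14.97
```

```bash
python3 jog.py '-0.5 -0.5 10 0 0 0; -0.5 -0.5 28 0 0 0; -0.5 -0.5 48 0 0 0; -0.5 -0.5 64 0 0 0; -0.5 -0.5 76 0 0 0; -0.5 -0.5 84 0 0 0; -0.5 -0.5 88 0 0 0; -0.5 -0.5 91 0 0 0; -0.5 -0.5 92.5 0 0 0; -0.5 -0.5 93 0 0 0; -0.5 -0.5 93.5 0 0 0; -0.5 -0.5 93.5 0 0 0; -0.5 -0.5 93.5 0 0 0' && python3 jog.py '0 0 0 0 0 0; 0 0 0 0 0 0; 0 0 0 0 0 0; 0 0 0 0 0 0; 0 0 0 0 0 0; 0 0 0 0 0 0; 0 0 0 0 0 0; 0 0 0 0 0 0; 0 0 -15 0 0 0; 0 0 -40 0 0 0; 0 0 -70 0 0 0; 0 0 -100 0 0 0; 0 0 -115 0 0 0; 0 0 -115 0 0 0; 0 0 -115 0 0 0; 0 0 -115 0 0 0' 88; python3 d.py 584.7 15 100 1;  python3 m.py top | cut -c1-330
```

```text
clock: 16.05
tcp_pos: [575.8, -326.0, -13.6]
tcp_rot: [0.061, 0.998, -0.0, 0.0]
ft_force: [0.2, -0.5, -4.6]
grip_width: 46.1
grip_force: 40.0
clock: 17.38
tcp_pos: [574.6, -325.2, 99.8]
tcp_rot: [0.061, 0.998, 0.0, -0.001]
ft_force: [0.6, 0.3, 0.2]
grip_width: 88.1
grip_force: 0.0
shift [3.130e+01 3.389e+02 1.000e-01] rot [-0.    -0.002  1.432] yang 83.0 j6 -2.0 t 17.38
top red px [402. 224.] [(8, 'rect', [572.8, -323.9, 173.9, 72.2, 173.2], 'marks', [[543.5, -331.7]]), (38, 'rect', [567.5, -312.5, 168.0, 69.8, 173.2], 'marks', [[538.7, -318.5]]), (68, 'rect', [562.2, -301.0, 162.1, 67.3, 173.2], 'marks', [[534.4, -306.8]])]
top blue px [128. 297.] [(8, 'rect', [470.1, 325.4, 173.2, 72.3, 173.1], 'marks', [[472.1, 338.4]]), (38, 'rect', [468.3, 314.7, 167.3, 69.8, 173.1], 'marks', [[470.0, 325.9]]), (68, 'rect', [466.5, 304.1, 161.4, 67.3, 173.1], 'marks', [[468.2, 314.8]])]
top yellow px [180. 303.] [(8, 'rect', [445.8, 210.6, 174.8, 72.1, 0.3], 'marks', [[445.7, 210.8]]), (38, 'rect', [444.8, 203.9, 168.8, 69.6, 0.3], 'marks', [[444.6, 203.1]]), (68, 'rect', [443.9, 197.1, 162.9, 6
[... 230 characters left out ...]
.7, 15.1, 145.5, 46.3, 88.1], 'marks', [[578.8, 15.0]])]
top green px [265. 273.] [(8, 'rect', [486.3, 16.4, 154.7, 46.2, 86.4], 'marks', [[486.9, 16.4], [484.5, -25.2], [489.4, 57.3]]), (38, 'rect', [483.9, 16.2, 149.4, 44.7, 86.4], 'marks', [[484.2, 16.3], [481.9, -23.7], [486.7, 55.6]]), (68, 'rect', [481.6, 16.1, 144.1, 43.1, 86.4], 'marks', [[481.9, 16.1], [479.7, -22.5], [484.2,
top green px [361. 273.] [(8, 'rect', [461.2, -198.2, 173.1, 71.0, 178.0], 'marks', [[501.2, -200.1], [462.1, -198.1]]), (38, 'rect', [459.7, -191.0, 167.2, 68.6, 178.0], 'marks', [[498.0, -192.0], [460.3, -190.0]]), (68, 'rect', [458.2, -183.9, 161.3, 66.2, 178.0], 'marks', [[495.1, -184.8], [458.8, -182.8]])]
```

Blue sits right: its mark at z≈34 gives (470,327). Next is green, from the re-measured marks: centre (484.2,16.2), long axis at 86.5°.

```bash
python3 d.py 484.2 16.2 100 -3.5
```

```text
shift [ 1.307e+02  3.276e+02 -3.000e-01] rot [-1.00e-03 -3.00e-03  1.51e+00] yang 83.0 j6 -2.0 t 17.43
```

```bash
python3 jog.py '4 10 0 0 0 0.05; 11 28 0 0 0 0.14; 19 48 0 0 0 0.23; 27 68 0 0 0 0.32; 35 88 0 0 0 0.41; 43 108 0 0 0 0.5; 51 128 0 0 0 0.59; 59 148 0 0 0 0.68; 67 168 0 0 0 0.77; 75 188 0 0 0 0.86; 83 208 0 0 0 0.95; 91 228 0 0 0 1.04; 99 248 0 0 0 1.13; 107 268 0 0 0 1.22; 115 288 0 0 0 1.31; 122 306 0 0 0 1.4; 128 320 0 0 0 1.47; 130.7 327.6 0 0 0 1.51; 130.7 327.6 0 0 0 1.51; 130.7 327.6 0 0 0 1.51'; python3 d.py 484.2 16.2 -11 -3.5;  python3 m.py side | grep -E 'red|blue' | cut -c1-230
```

```text
clock: 19.1
tcp_pos: [484.2, 15.6, 99.2]
tcp_rot: [0.727, 0.686, -0.001, -0.001]
ft_force: [0.3, -0.2, 0.3]
grip_width: 88.3
grip_force: 0.0
shift [  0.6   0.3 110.2] rot [-0.003  0.     0.003] yang -3.4 j6 0.04 t 19.1
side red px [328. 332.] [(8, 'rect', [574.8, -326.0, 175.8, 74.9, 173.1], 'marks', [[620.7, -316.4], [549.0, -307.3]]), (38, 'rect', [565.6, -338.8, 170.6, 72.7, 173.1], 'marks', [[608.8, -331.2], [539.5, -322.4]]), (68, 'rect', [
side blue px [192. 161.] [(8, 'rect', [454.1, 334.5, 137.0, 95.5, 172.6], 'marks', 0), (38, 'rect', [448.5, 302.1, 132.9, 92.7, 172.6], 'marks', 0), (68, 'rect', [442.8, 269.7, 128.9, 89.9, 172.6], 'marks', 0)]
```

Red is centred at (575,-325), on target. Now grip green.

```bash
python3 jog.py '0 0 12 0 0 0; 0 0 34 0 0 0; 0 0 58 0 0 0; 0 0 78 0 0 0; 0 0 94 0 0 0; 0.3 0 103 0 0 0; 0.6 0 108 0 0 0; 0.6 0 110 0 0 0; 0.6 0 110 0 0 0; 0.6 0 110 0 0 0' && python3 jog.py '0 0 0 0 0 0; 0 0 0 0 0 0; 0 0 0 0 0 0; 0 0 0 0 0 0; 0 0 0 0 0 0; 0 0 0 0 0 0; 0 0 0 0 0 0; 0 0 0 0 0 0; 0 0 0 0 0 0; 0 0 0 0 0 0' 30 40;  python3 d.py 462 -199 60 -92
```

```text
clock: 19.98
tcp_pos: [486.4, 15.8, -8.6]
tcp_rot: [0.728, 0.685, 0.001, 0.001]
ft_force: [-0.1, -0.4, 0.6]
grip_width: 88.2
grip_force: 0.0
clock: 20.82
tcp_pos: [485.4, 16.0, -9.2]
tcp_rot: [0.728, 0.685, -0.0, -0.0]
ft_force: [-1.2, 0.3, 1.6]
grip_width: 46.1
grip_force: 40.0
shift [-216.1  -10.3  -69.2] rot [-0.     0.     1.545] yang -3.5 j6 0.04 t 20.82
```

```bash
python3 jog.py '0 0 -8 0 0 0; 0 0 -24 0 0 0; 0 0 -42 0 0 0; 0 0 -58 0 0 0; 0 0 -67 0 0 0; 0 0 -69 0 0 0; 0 0 -69 0 0 0' && python3 jog.py '-6 0 0 0 0 0.04; -18 -1 0 0 0 0.12; -31 -1 0 0 0 0.21; -44 -2 0 0 0 0.3; -57 -3 0 0 0 0.39; -70 -3 0 0 0 0.48; -83 -4 0 0 0 0.57; -96 -5 0 0 0 0.66; -109 -5 0 0 0 0.75; -122 -6 0 0 0 0.84; -135 -6 0 0 0 0.93; -148 -7 0 0 0 1.02; -160 -8 0 0 0 1.11; -172 -8 0 0 0 1.2; -184 -9 0 0 0 1.29; -195 -9 0 0 0 1.38; -205 -10 0 0 0 1.46; -213 -10 0 0 0 1.52; -216 -10 0 0 0 1.545; -216 -10 0 0 0 1.545'; python3 jog.py '0 0 0 0 0 0; 0 0 0 0 0 0';  python3 d.py 462 -199 -13.2 -92
```

```text
clock: 21.4
tcp_pos: [485.8, 16.0, 60.2]
tcp_rot: [0.728, 0.685, 0.0, 0.0]
ft_force: [-2.0, -0.9, -2.8]
grip_width: 45.7
grip_force: 40.0
clock: 23.07
tcp_pos: [461.3, -199.1, 58.5]
tcp_rot: [1.0, -0.018, -0.001, -0.0]
ft_force: [1.0, -0.2, -3.0]
grip_width: 45.4
grip_force: 40.0
clock: 23.23
tcp_pos: [461.8, -198.4, 59.1]
tcp_rot: [1.0, -0.017, -0.001, -0.0]
ft_force: [0.7, 0.7, -4.4]
grip_width: 46.0
grip_force: 40.0
shift [ 0.3  0.7 72.3] rot [-0.001  0.001  0.001] yang -91.9 j6 1.15 t 23.23
```

```bash
python3 jog.py '0 0 10 0 0 0; 0 0 26 0 0 0; 0 0 42 0 0 0; 0 0 54 0 0 0; 0 0 62 0 0 0; 0 0 67 0 0 0; 0 0 70 0 0 0; 0 0 71 0 0 0; 0 0 72 0 0 0; 0 0 72.5 0 0 0; 0 0 72.5 0 0 0; 0 0 72.5 0 0 0' && python3 jog.py '0 0 0 0 0 0; 0 0 0 0 0 0; 0 0 0 0 0 0; 0 0 0 0 0 0; 0 0 0 0 0 0; 0 0 0 0 0 0; 0 0 0 0 0 0; 0 0 0 0 0 0; 0 0 -15 0 0 0; 0 0 -40 0 0 0; 0 0 -70 0 0 0; 0 0 -98 0 0 0; 0 0 -112 0 0 0; 0 0 -112 0 0 0; 0 0 -112 0 0 0; 0 0 -112 0 0 0' 88; python3 d.py 584.7 15.1 100 -1.9
```

```text
clock: 24.23
tcp_pos: [462.7, -199.2, -12.3]
tcp_rot: [1.0, -0.018, 0.0, 0.0]
ft_force: [-0.4, 1.2, -2.3]
grip_width: 45.5
grip_force: 40.0
clock: 25.57
tcp_pos: [461.3, -198.5, 97.9]
tcp_rot: [1.0, -0.018, -0.001, -0.0]
ft_force: [-0.3, -0.4, -0.2]
grip_width: 87.8
grip_force: 0.0
shift [ 115.8 -217.8   -2.1] rot [-2.000e-03  1.000e-03 -1.573e+00] yang -92.0 j6 1.15 t 25.57
```

```bash
python3 jog.py '4 -7 0 0 0 -0.05; 10 -19 0 0 0 -0.14; 17 -32 0 0 0 -0.24; 24 -45 0 0 0 -0.33; 31 -58 0 0 0 -0.43; 38 -71 0 0 0 -0.52; 45 -84 0 0 0 -0.62; 52 -97 0 0 0 -0.71; 59 -110 0 0 0 -0.81; 66 -123 0 0 0 -0.9; 73 -137 0 0 0 -1; 80 -151 0 0 0 -1.09; 87 -164 0 0 0 -1.19; 94 -177 0 0 0 -1.28; 101 -190 0 0 0 -1.37; 108 -203 0 0 0 -1.46; 113 -213 0 0 0 -1.54; 115.8 -217.8 0 0 0 -1.573; 115.8 -217.8 0 0 0 -1.573; 115.8 -217.8 0 0 0 -1.573'; python3 d.py 584.7 15.1 -10 -1.9; python3 m.py side | grep -E 'green' | cut -c1-330
```

```text
clock: 27.23
tcp_pos: [584.6, 14.5, 97.6]
tcp_rot: [0.719, 0.695, -0.001, -0.001]
ft_force: [0.2, -0.3, -0.1]
grip_width: 87.9
grip_force: 0.0
shift [  0.6   0.4 107.6] rot [-0.003  0.    -0.001] yang -2.0 j6 0.02 t 27.23
side green px [261. 304.] [(8, 'rect', [462.6, -198.8, 173.9, 77.3, 177.9], 'marks', [[509.3, -182.5], [468.0, -181.2], [427.0, -180.0]]), (38, 'rect', [456.7, -215.4, 168.7, 75.0, 177.9], 'marks', [[501.1, -201.7], [461.2, -200.6], [421.5, -199.4]]), (68, 'rect', [450.9, -232.0, 163.6, 72.7, 177.9], 'marks', [[493.9, -218.8], [
```

Green is in its tray, centred at about (462,-198.5). Yellow is last.

```bash
python3 jog.py '0 0 12 0 0 0; 0 0 34 0 0 0; 0 0 58 0 0 0; 0 0 78 0 0 0; 0 0 94 0 0 0; 0.3 0 102 0 0 0; 0.6 0 106 0 0 0; 0.6 0 107.5 0 0 0; 0.6 0 107.5 0 0 0; 0.6 0 107.5 0 0 0' && python3 jog.py '0 0 0 0 0 0; 0 0 0 0 0 0; 0 0 0 0 0 0; 0 0 0 0 0 0; 0 0 0 0 0 0; 0 0 0 0 0 0; 0 0 0 0 0 0; 0 0 0 0 0 0; 0 0 0 0 0 0; 0 0 0 0 0 0' 30 40 && python3 jog.py '0 0 -8 0 0 0; 0 0 -24 0 0 0; 0 0 -42 0 0 0; 0 0 -58 0 0 0; 0 0 -67 0 0 0; 0 0 -69 0 0 0; 0 0 -69 0 0 0'; python3 d.py 446.4 210.9 59 90.4
```

```text
clock: 28.12
tcp_pos: [586.7, 15.1, -7.3]
tcp_rot: [0.719, 0.695, 0.001, 0.001]
ft_force: [-0.0, 0.7, 0.3]
grip_width: 88.0
grip_force: 0.0
clock: 28.95
tcp_pos: [585.7, 15.2, -8.2]
tcp_rot: [0.719, 0.695, -0.0, -0.0]
ft_force: [-0.5, 1.0, 1.4]
grip_width: 45.7
grip_force: 40.0
clock: 29.53
tcp_pos: [586.1, 15.2, 61.4]
tcp_rot: [0.719, 0.695, 0.0, 0.0]
ft_force: [-0.3, 0.5, -3.0]
grip_width: 45.6
grip_force: 40.0
shift [ 191.  -146.1    2.2] rot [ 1.000e-03  1.000e-03 -1.611e+00] yang -1.9 j6 0.02 t 29.53
```

```bash
python3 jog.py '5 -4 0 0 0 -0.05; 15 -12 0 0 0 -0.14; 26 -20 0 0 0 -0.23; 37 -28 0 0 0 -0.33; 48 -37 0 0 0 -0.42; 60 -46 0 0 0 -0.52; 72 -55 0 0 0 -0.62; 84 -64 0 0 0 -0.72; 96 -73 0 0 0 -0.82; 108 -82 0 0 0 -0.92; 120 -91 0 0 0 -1.02; 132 -100 0 0 0 -1.12; 143 -109 0 0 0 -1.22; 154 -118 0 0 0 -1.32; 165 -126 0 0 0 -1.41; 175 -134 0 0 0 -1.49; 184 -141 0 0 0 -1.56; 191 -146 0 0 0 -1.611; 191 -146 0 0 0 -1.611; 191 -146 0 0 0 -1.611'; python3 jog.py '0 0 0 0 0 0; 0 0 0 0 0 0'; python3 d.py 446.4 210.9 -12.2 90.4
```

```text
clock: 31.2
tcp_pos: [445.1, 210.7, 59.6]
tcp_rot: [-0.003, 1.0, -0.0, -0.001]
ft_force: [-1.0, -0.3, -3.0]
grip_width: 45.8
grip_force: 40.0
clock: 31.37
tcp_pos: [446.2, 210.4, 60.3]
tcp_rot: [-0.003, 1.0, -0.0, -0.0]
ft_force: [0.9, 0.1, -2.1]
grip_width: 45.8
grip_force: 40.0
shift [-0.3  0.5 72.5] rot [-0.    -0.    -0.001] yang 90.3 j6 -1.19 t 31.37
```

```bash
python3 jog.py '0 0 10 0 0 0; 0 0 26 0 0 0; 0 0 42 0 0 0; 0 0 54 0 0 0; 0 0 62 0 0 0; 0 0 67 0 0 0; 0 0 70 0 0 0; 0 0 71 0 0 0; 0 0 72 0 0 0; 0 0 72.5 0 0 0; 0 0 72.5 0 0 0; 0 0 72.5 0 0 0' && python3 jog.py '0 0 0 0 0 0; 0 0 0 0 0 0; 0 0 0 0 0 0; 0 0 0 0 0 0; 0 0 0 0 0 0; 0 0 0 0 0 0; 0 0 0 0 0 0; 0 0 0 0 0 0; 0 0 -15 0 0 0; 0 0 -40 0 0 0; 0 0 -70 0 0 0; 0 0 -105 0 0 0; 0 0 -145 0 0 0; 10 -30 -160 0 0 0; 20 -65 -170 0 0 0; 20 -100 -180 0 0 0; 20 -135 -180 0 0 0; 20 -160 -180 0 0 0; 20 -160 -180 0 0 0; 20 -160 -180 0 0 0' 88
python3 - <<'E'
from h import *
cv2.imwrite("pics/c5.png",np.hstack([cv2.resize(robot.get_image(n),(400,300)) for n in("top","side")]))
for n in("top","side"):
    C=cam(n)
    for col in HUE:
        for c,m,k in blobs(C,col): print(n,col,rect(world(c,8,C)),world(m,34,C).round(1).tolist() if m else 0)
E
```

```text
clock: 32.37
tcp_pos: [446.6, 211.1, -11.3]
tcp_rot: [-0.004, 1.0, 0.0, 0.0]
ft_force: [0.7, 0.1, -2.5]
grip_width: 45.6
grip_force: 40.0
clock: 34.03
tcp_pos: [427.2, 49.9, 168.3]
tcp_rot: [-0.002, 1.0, 0.0, 0.0]
ft_force: [0.2, -0.2, -0.3]
grip_width: 88.3
grip_force: 0.0
top red [ 572.9 -323.8  173.9   72.9  172.9] [[609.3, -329.1], [539.2, -320.1]]
top blue [470.  325.3 173.6  72.5 172.9] [[470.8, 327.4]]
top green [ 461.3 -198.4  173.1   71.   178.3] [[500.8, -198.9], [461.1, -197.7], [423.0, -194.2]]
side red [ 574.7 -326.   175.8   74.8  173.1] [[610.2, -329.3], [540.8, -320.7]]
side blue [421.4 338.5  95.6  70.5  81.6] 0
side yellow [4.467e+02 2.152e+02 1.774e+02 9.280e+01 1.000e-01] 0
side green [ 462.9 -198.6  174.7   77.4  178.2] [[501.8, -199.5], [461.9, -198.6], [422.3, -197.0]]
```

View pics/c5.png

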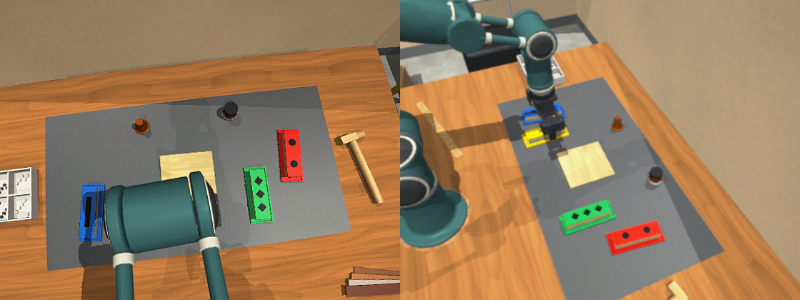

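Red, blue and green check out: centres (575,-325), (470.8,327.4) and (461.5,-198). The arm hides yellow, so I'll move it aside and check.

```bash
python3 jog.py '0 -20 -5 0 0 0; 0 -50 -10 0 0 0; 0 -85 -15 0 0 0; 0 -120 -20 0 0 0; 0 -155 -20 0 0 0; 0 -180 -20 0 0 0; 0 -190 -20 0 0 0; 0 -190 -20 0 0 0; 0 -190 -20 0 0 0'
python3 - <<'E'
from h import *
for n in("top","side"):
    C=cam(n)
    for col in HUE:
        for c,m,k in blobs(C,col): print(n,col,rect(world(c,34,C)),world(m,34,C).round(1).tolist() if m else 0)
    cv2.imwrite(f"pics/f{n}.png",C[0])
a,b=cv2.imread("pics/ftop.png"),cv2.imread("pics/fside.png")
cv2.imwrite("pics/c6.png",np.hstack([cv2.resize(a[230:370,80:280],(400,280)),cv2.resize(b[130:230,150:293],(400,280))]))
E
```

```text
clock: 34.98
tcp_pos: [428.6, -138.2, 187.8]
tcp_rot: [-0.003, 1.0, 0.001, -0.0]
ft_force: [0.5, -0.2, -0.0]
grip_width: 87.9
grip_force: 0.0
top red [ 614.3 -319.7   75.8   70.7  173. ] [[609.0, -329.2]]
top blue [468.6 316.1 168.2  70.2 172.9] [[470.3, 327.3]]
top yellow [4.450e+02 2.048e+02 1.696e+02 6.990e+01 3.000e-01] [[447.2, 211.8], [422.8, 187.6]]
top green [ 507.3 -189.7   73.5   61.3  178. ] 0
side red [ 566.8 -337.1  171.3   73.   173.1] [[610.5, -329.5], [540.8, -320.7]]
side blue [436.7 308.  108.3  92.6 173. ] 0
side yellow [4.012e+02 1.904e+02 9.110e+01 9.100e+01 1.000e-01] 0
side green [ 457.7 -213.1  170.1   75.4  178.1] [[502.5, -199.2], [462.0, -198.3], [422.4, -197.3]]
```

View pics/c6.png

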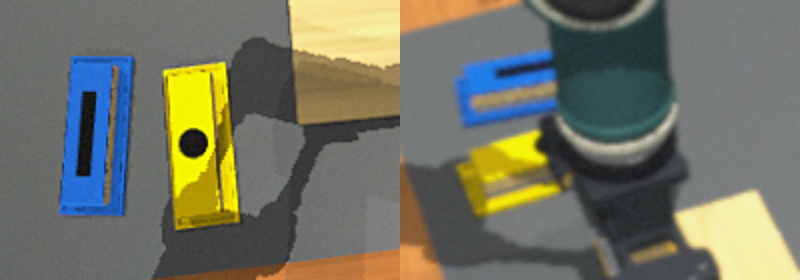

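The blue and yellow dies both lie flat inside their rims. Yellow's dot is at (447,212), against a tray centre of (446.4,211). All four are placed, so I'll hand in.

```bash
python3 -c "
from cell import robot
print(robot.finish_job())"
```

```text
the job is handed in; nothing more can be done
None
```

All four dies lie flat, painted side up, in the trays of their own colours, each within about 2 mm of its tray's centre by the cameras; the cone and jar were left alone, and the job was handed in at about 35 s of the 104 s allowed (no verdict was returned).

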